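Push the battery pack through the guide posts into the charging bay

TASK

Using only the fingertips, push the red-ended battery pack along the bench, nose first between the two blue guide posts and right through into the charging bay, until its nose sits squarely home against the grey charger. Never lift or tip the pack off the bench, leave the gear, motor and wheel where they stand, and finish with the hand clear.

Things in the scene. Friction and masses are not known exactly. Their poses are not given: they have to be found in the camera images.
- pack: Loose battery pack: flat block 100 mm long (x) x 92 wide (y) x 34 high, dark middle, red ends, white panel with blue bars on top; 0.3 to 0.65 kg, sliding takes 2 to 8 N. Origin: centre of its underside. +x points out of its nose, the red end with two brass strips; z up. It starts in front of the gap, up to 40 mm off its centre line, nose within 0.35 rad of the push direction.
- bay: Charging bay, fixed to the bench: two blue posts, a charger, thin flat bench markings (purple inside, light blue before the gap). Origin: on the bench midway between the posts. +x is the push direction through the gap to the charger, y along the line of posts, z up. The gap is 98 mm. A pack fully home has its origin at x = 70 mm, y = 0, its tail at x = 20 mm, just past the posts.
- post_left (a point): Foot, on the bench, of the axis of the fixed round blue guide post at y = +65 mm of the bay: 32 mm diameter, 44 mm high.
- post_right (a point): Foot of the axis of the other, equal guide post, at y = -65 mm of the bay.
- charger_face (a point): Foot of the middle of the charger's flat face, at x = +120 mm of the bay, where the pack's nose must rest. The charger is a fixed grey box with red top, 60 mm deep x 150 wide x 50 high (a thin switch lever rises to 70 mm); two brass contacts are on this face.
- gear: Bystander: loose red printed gear lying flat, 58 mm across, 28 mm high with its hub. Origin: centre of its underside.
- motor: Bystander: loose square stepper motor, 42 x 42 mm, 52 mm high with its shaft, black and aluminium. Origin: centre of its underside.
- wheel: Bystander: loose small black rubber wheel with yellow hub lying flat, 52 mm across, 24 mm high. Origin: centre of its underside.
Mind the look-alikes: they are no part of the job. Leave any purple look-alike of the pack alone.

How it is judged:
By the outcome, as a careful person would: the job done as asked, in the order asked, and still so for the second after the job is handed in, with the robot touching nothing.
It also fails if it takes over 72 s, if anything falls off the work surface, if the arm or the gripper's body presses on something with over 40 N, if the wrist force passes 120 N, or if a joint passes its speed limit or range.

ROBOT

A 6-joint arm with a two-finger parallel gripper is mounted at the origin on the work surface. World frame = base frame: x ahead of the robot, y to its left, z up, the work surface at z = 0. Lengths are in m, angles in rad, forces in N, time in s.
With the tool pointing down it reaches from about 0.4 to 0.825 m from the base axis. Payload 7 kg.
Tool frame: the origin (TCP) lies at the very end of the fingers, on their centre line; the grasp point (between the pads) lies 19 mm behind it; x points along the fingers, y is the direction in which the jaws open and shut, and the axes are right-handed (so a half turn about x gives the same grasp; the last joint's range is limited). The gripper opens to 88 mm and grips with 3 to 60 N. Pads are 19 mm wide; open, the fingers measure 130 mm over their backs; the gripper's body (78 mm by 193 mm) begins 47 mm behind the grasp point.
Start: joints at [-0.822, 0.359, 0.012, 0, -1.224, -0.288], TCP at [0.3, -0.605, 0.227] pointing down, gripper open.
Joint ranges: [-3.07, 3.07], [-1.43, 2.12], [-1.02, 1.25], [-3.03, 1.67], [-3.05, -0], [-3.03, 3.03]. Speed limits (rad/s): [2.39, 2.39, 3.01, 3.14, 3.14, 3.14].

INTERFACE

Orientations are given as [roll, pitch, yaw] about the fixed x, y, z axes, in that order (R = Rz(yaw) Ry(pitch) Rx(roll)).
In Python, from station import arm, cams gives the robot as it stands. The module is installed in compiled form; this text tells all that it offers.
- The arm moves only by the tool carry_out, never from a script. Its argument "deltas" is a list of rows, each a list of 6 numbers: the shift along the tool's x, y, z in units of 0.04 m (1.0 is 0.04 m), then the turn, a rotation vector about the tool's x, y, z in units of 4 degrees (1.0 is 4 degrees). In form: [[tx, ty, tz, ax, ay, az], ...]. A call has 1 to 5 rows; each row shifts and turns the pose as measured when the row begins, along the tool's axes as they then stand; what a row does not reach is not made up. A row lasts 1/10 s, in which the tool goes at most 50 mm and 8.59 degrees, less where a joint would pass 70% of its speed; a pose out of reach is approached as far as the arm can. A call with a number of a shift or a turn outside -1 to 1 is refused whole. A call with a gripper value outside its range is refused whole. "hand" is the closure, from 0 (fully open) to 1 (shut), set as the call begins (left out, the last holds). The fingers move at their own pace and stop on an object; "newtons" is the grip in N (left out, the last holds). Time passes only in rows, so rows that do not move let the fingers close. It gives the time, the measured TCP pose, the force and the opening at its end, in the units of the state.
- arm.get_state(): the state, without advancing time (a new reading comes with each control period).
- cams.grab_frame(name): name is "scene" or "top" or "wrist"; returns a dict with "pixels" (384x512x3 uint8, red, green, blue), "fx", "fy", "cx", "cy" (pixels), "T" (4x4, takes a point from camera to world coordinates); the wrist camera has in their place "hand_eye" (4x4, takes a point from camera to tool coordinates, whose origin is the TCP and whose axes are the tool frame's). Camera axes: x right, y up, looking along -z (the intrinsics and any distortion apply to the point x, -y, -z); pixel columns grow to the right and rows downward; lengths in m; the calibration is good to about 2 mm. The wrist camera is an equidistant fisheye: a pixel r from the principal point sees the ray r / f radians off the axis. A picture is of the moment at which its call begins: read the wrist's pose just before it. There is no depth.
- arm.job_done(): hands the job in, once; it reports no verdict.
The state is a dict: "t": time; "q": joint angles; "qd": joint speeds; "joint_efforts": joint torques, N m; "eef_pos": TCP position; "ee_rot": TCP orientation; "force": force on the tool from outside, world axes, zero at the start; "moment": the same for the moment, N m; "width": finger opening in m.
Only numpy, scipy, OpenCV 4.12 (cv2) and the standard library are available. Lean on these libraries where they do the work, as an engineer would, in place of code of your own. Each camera call takes 0.05 s, during which the arm holds its last target.

## Working session

There is one attempt and no reset: what is moved stays moved. The work goes in short steps, Python scripts to look and compute and a tool call to move; the robot and the scene stay as the last step left them, time stands still between calls to the robot, and variables do not carry over. Pictures are saved under pics/ and viewed, and the job is handed in when it is done.

Besides the shell and the picture viewer there is one more tool, called after "Request:" as a command line: name --pt "numbers of a row" for each row, then --argument value for the rest. carry_out: Moves the arm, as the interface text tells. Shifts and turns lie within -1 to 1; 1 stands for 0.04 m of shift or 4 degrees of turn. Its arguments: {"type":"object","properties":{"deltas":{"type":"array","items":{"type":"array","items":{"type":"number","minimum":-1,"maximum":1}}},"hand":{"type":"number"},"newtons":{"type":"number"}},"required":["deltas"]}

```bash
mkdir -p pics
python3 - <<'E'
from station import arm,cams
import cv2
s=arm.get_state(); print({k:(v if not hasattr(v,'round') else v) for k,v in s.items()})
for n in ["scene","top","wrist"]:
    f=cams.grab_frame(n); cv2.imwrite(f"pics/{n}0.png",f["pixels"][:,:,::-1])
    print(n,{k:f[k] for k in f if k!="pixels"})
E
```

```text
{'t': 0.0, 'q': array([-8.21898844e-01,  3.59390943e-01,  1.10820341e-02, -3.29518113e-04,
       -1.22408714e+00, -2.88069796e-01]), 'qd': array([-0.00143806, -0.00299648, -0.00061848,  0.00069326,  0.00054765,
       -0.00093531]), 'joint_efforts': array([-4.33679752e-04, -5.82718134e+01,  2.93046999e+01,  6.99684441e+00,
        6.78255004e-03, -1.45636864e-04]), 'eef_pos': array([ 0.29991148, -0.60418751,  0.22563386]), 'ee_rot': array([1.66761843, 1.56916688, 2.1283339 ]), 'force': array([ 0.52224057, -1.19871949, -0.03726247]), 'moment': array([ 0.00701019,  0.01126866, -0.00186351]), 'width': 0.08763117715220436}
scene {'fx': 371.3004594231959, 'fy': 371.3004594231959, 'cx': 263.7246744274001, 'cy': 186.0737644131451, 'T': array([[ 0.4146167 , -0.50864143,  0.75457066,  1.15359246],
       [ 0.90996179,  0.23894662, -0.33893076, -0.29374015],
       [-0.00790789,  0.82715682,  0.56191553,  0.43806033],
       [ 0.        ,  0.        ,  0.        ,  1.        ]])}
top {'fx': 358.9939512875461, 'fy': 358.9939512875461, 'cx': 258.18663319683407, 'cy': 194.1917045210495, 'T': array([[-0.01417611,  0.99644188, -0.083082  ,  0.52836936],
       [-0.99979177, -0.01290579,  0.0158071 , -0.06356257],
       [ 0.01467861,  0.08328878,  0.99641734,  0.88777534],
       [ 0.        ,  0.        ,  0.        ,  1.        ]])}
wrist {'fx': 297.3186396354542, 'fy': 297.3186396354542, 'cx': 256.8671633924978, 'cy': 187.6247302727936, 'hand_eye': array([[-8.87664090e-04,  3.00810537e-01, -9.53683508e-01,
        -1.59110381e-01],
       [ 9.99999081e-01, -7.09949726e-04, -1.15470554e-03,
        -3.67669569e-04],
       [-1.02441494e-03, -9.53683656e-01, -3.00809631e-01,
        -8.09096308e-02],
       [ 0.00000000e+00,  0.00000000e+00,  0.00000000e+00,
         1.00000000e+00]])}
```

View pics/scene0.png

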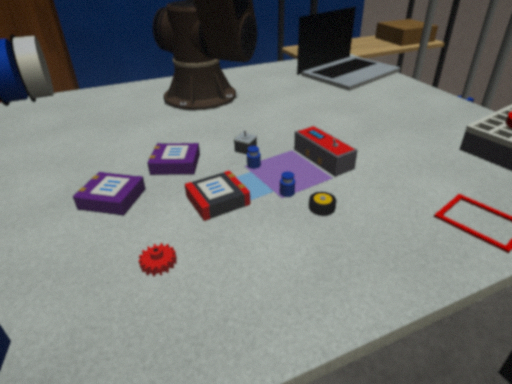

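View pics/top0.png

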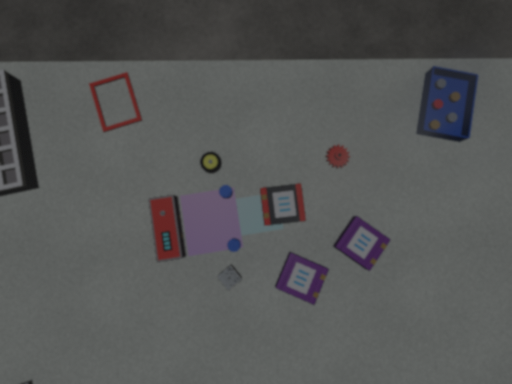

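View pics/wrist0.png

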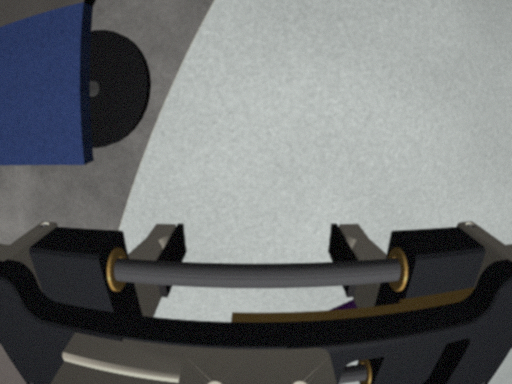

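The top view shows these candidates for the pack:
- Red-ended dark pack at (284,204).
- Purple look-alikes at (302,278) and (362,243).
- Red outline frame at (115,102), blue box at (447,103) and red-topped charger at (167,228), all distractors.

The posts are at (226,191) and (234,244), with the gear at (338,156), wheel (210,161) and motor (231,276). I choose the one at (284,204) and will check it in a close crop.

Run:
```python
import cv2
a=cv2.imread('pics/top0.png')[140:300,140:340]; a=cv2.resize(a,None,fx=4,fy=3.75*1.0667,interpolation=cv2.INTER_CUBIC)
a=cv2.resize(a,(750,600)); cv2.imwrite('pics/topc.png',cv2.convertScaleAbs(a,alpha=1.5))
b=cv2.imread('pics/scene0.png')[115:225,170:370]; b=cv2.resize(b,(800,440),interpolation=cv2.INTER_CUBIC);cv2.imwrite('pics/scenec.png',b)
```

```text
(no output)
```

View pics/topc.png

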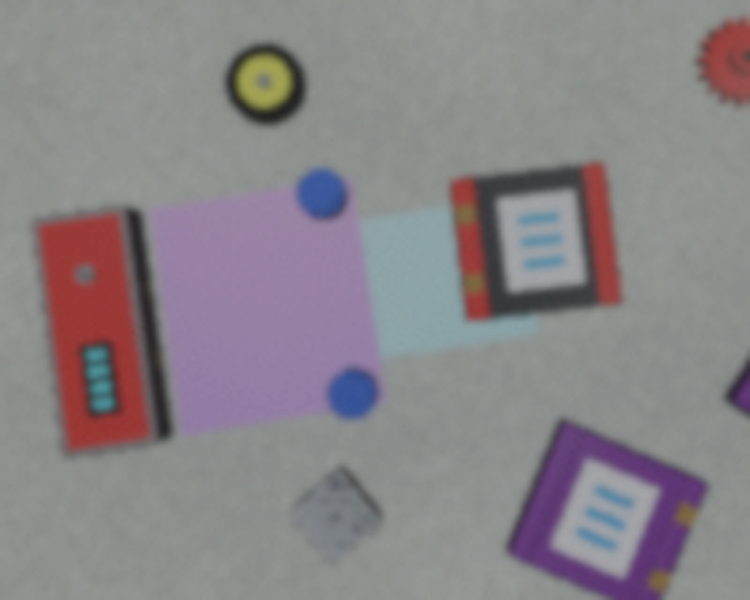

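View pics/scenec.png

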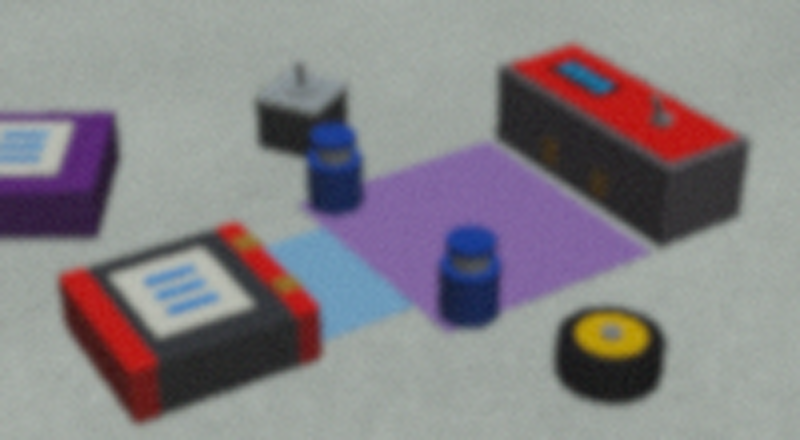

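The crop confirms the choice: red ends, dark middle, and brass strips on the left end facing the gap (crop (465,213) and (474,283)). Next I measure.

```bash
cat > h.py <<'E'
import numpy as np, cv2
from station import arm,cams
def bp(f,uv,z):
    uv=np.atleast_2d(uv).astype(float); T=f["T"]
    d=np.c_[(uv[:,0]-f["cx"])/f["fx"],-(uv[:,1]-f["cy"])/f["fy"],-np.ones(len(uv))]@T[:3,:3].T
    o=T[:3,3]; return o+d*((z-o[2])/d[:,2])[:,None]
def pj(f,P):
    T=f["T"]; p=(np.atleast_2d(P)-T[:3,3])@T[:3,:3]
    return np.c_[f["cx"]+f["fx"]*p[:,0]/-p[:,2], f["cy"]-f["fy"]*p[:,1]/-p[:,2]]
E
python3 - <<'E'
from h import *
np.set_printoptions(precision=4,suppress=True)
f=cams.grab_frame("top"); g=cams.grab_frame("scene")
c=lambda L:140+np.array(L)/3.75
s=lambda L:np.array([170,115])+np.array(L)/4
P=bp(f,c([[451,181],[606,163],[621,302],[467,319]]),.034); print("pack",P,P.mean(0)); 
print(np.linalg.norm(np.roll(P,-1,0)-P,axis=1))
S=bp(g,s([[237,224],[322,308],[155,362],[62,275]]),.034); print("pack scene",S,S.mean(0))
print("posts top",bp(f,c([[322,193],[354,394]]),.044))
print("posts scene",bp(g,s([[471,240],[333,134]]),.044))
C=bp(f,c([[36,220],[122,209],[152,438],[65,455]]),.05); print("charger top",C)
C=bp(f,c([[155,208],[180,434],[350,185],[383,412]]),0);print("purple",C)
C=bp(g,s([[308,207],[488,141],[650,253],[450,330]]),0);print("purple scene",C)
C=bp(g,s([[500,70],[665,163],[747,140],[575,44]]),.05);print("charger scene",C)
print("motor",bp(f,c([[340,515]]),.04),"wheel",bp(f,c([[264,83]]),.024),"purp",bp(f,c([[563,420],[508,550],[707,485]]),.034))
E
```

```text
pack [[ 0.6137 -0.0823  0.034 ]
 [ 0.624  -0.1815  0.034 ]
 [ 0.5353 -0.1889  0.034 ]
 [ 0.5259 -0.0911  0.034 ]] [ 0.5747 -0.136   0.034 ]
[0.0998 0.089  0.0982 0.0882]
pack scene [[ 0.5304 -0.0914  0.034 ]
 [ 0.6185 -0.081   0.034 ]
 [ 0.6256 -0.1655  0.034 ]
 [ 0.5384 -0.1855  0.034 ]] [ 0.5782 -0.1308  0.034 ]
posts top [[ 0.6062 -0.0009  0.044 ]
 [ 0.4806 -0.0199  0.044 ]]
posts scene [[ 0.6092  0.003   0.044 ]
 [ 0.4794 -0.0155  0.044 ]]
charger top [[0.591  0.1762 0.05  ]
 [0.5972 0.123  0.05  ]
 [0.456  0.1039 0.05  ]
 [0.4465 0.157  0.05  ]]
purple [[ 0.6017  0.1125  0.    ]
 [ 0.4539  0.0957  0.    ]
 [ 0.6153 -0.0161  0.    ]
 [ 0.4661 -0.0364  0.    ]]
purple scene [[ 0.478  -0.0315  0.    ]
 [ 0.4529  0.0976  0.    ]
 [ 0.6012  0.1175  0.    ]
 [ 0.6185 -0.0123 -0.    ]]
charger scene [[0.4593 0.1003 0.05  ]
 [0.594  0.1258 0.05  ]
 [0.5917 0.1799 0.05  ]
 [0.4474 0.1586 0.05  ]]
motor [[ 0.4061 -0.0103  0.04  ]] wheel [[0.68   0.0377 0.024 ]] purp [[ 0.4618 -0.1505  0.034 ]
 [ 0.3821 -0.1144  0.034 ]
 [ 0.4201 -0.2401  0.034 ]]
```

Run:
```python
from h import *
from scipy.optimize import least_squares
from scipy.spatial.transform import Rotation as R
np.set_printoptions(precision=4,suppress=True)
f=cams.grab_frame("top"); g=cams.grab_frame("scene")
c=lambda L:140+np.array(L)/3.75
s=lambda L:np.array([170,115])+np.array(L)/4
def tf(p,L):
    L=np.array(L,float); ca,sa=np.cos(p[2]),np.sin(p[2])
    return np.c_[p[0]+ca*L[:,0]-sa*L[:,1],p[1]+sa*L[:,0]+ca*L[:,1],L[:,2]]
B=[[0,-.065,.044],[0,.065,.044],[.12,-.075,.05],[.12,.075,.05],[.18,-.075,.05],[.18,.075,.05]]
bt=c([[322,193],[354,394],[122,209],[152,438],[36,220],[65,455]])
bs=s([[471,240],[333,134],[665,163],[500,70],[747,140],[575,44]])
K=[[.05,-.046,.034],[-.05,-.046,.034],[-.05,.046,.034],[.05,.046,.034]]
kt=c([[451,181],[606,163],[621,302],[467,319]]); ks=s([[322,308],[155,362],[62,275],[237,224]])
for n,M,t,q,x0 in [("bay",B,bt,bs,[.54,-.01,1.7]),("pack",K,kt,ks,[.576,-.13,1.65])]:
    for w in [(1,1),(1,0),(0,1)]:
        r=least_squares(lambda p:np.r_[(w[0]*(pj(f,tf(p,M))-t)).ravel(),(w[1]*(pj(g,tf(p,M))-q)).ravel()],x0)
        print(n,w,r.x,np.degrees(r.x[2]),"rms",np.sqrt((r.fun**2).mean()))
        if w==(1,1):
            if n=="bay": b=r.x
            else:
                d=r.x[:2]-b[:2]; print("in bay",d@[np.cos(b[2]),np.sin(b[2])],d@[-np.sin(b[2]),np.cos(b[2])],np.degrees(r.x[2]-b[2]))
st=arm.get_state(); Rm=R.from_euler('xyz',st["ee_rot"]).as_matrix(); print(Rm, st["eef_pos"])
```

```text
bay (1, 1) [ 0.5439 -0.0081  1.7117] 98.07586708685486 rms 1.063889252544821
bay (1, 0) [ 0.5434 -0.0091  1.7087] 97.90046195608764 rms 0.8235107301012256
bay (0, 1) [ 0.5436 -0.0066  1.7155] 98.29039641697112 rms 0.5738679551847693
pack (1, 1) [ 0.576  -0.1322  1.7013] 97.47886081777595 rms 1.8965194505392196
in bay -0.12744187928715717 -0.014273817526921006 -0.5970062690789023
pack (1, 0) [ 0.5748 -0.136   1.6666] 95.48651005404591 rms 0.3844327298687784
pack (0, 1) [ 0.5769 -0.13    1.7362] 99.47902140672142 rms 1.3689397883241057
[[-0.0002 -0.4446  0.8957]
 [ 0.0003  0.8957  0.4446]
 [-1.      0.0004 -0.    ]] [ 0.3001 -0.6045  0.2263]
```

Request:
carry_out --pt "0 0 1 -1 0 0" --pt "0 0 1 -1 0 0" --pt "0 0 1 -1 0 0" --pt "0 0 1 -1 0 0" --pt "0 0 1 -1 0 0" --hand 1 --newtons 20

```text
t: 0.85
eef_pos: [0.4649, -0.4917, 0.2258]
ee_rot: [2.208, 1.57, 3.022]
force: [0.2, -0.5, -0.2]
width: 0.0527
```

Request:
carry_out --pt "0 0 1 -1 0 0" --pt "0 0 1 -1 0 0" --pt "0 0 1 -1 0 0" --pt "0 0 1 -1 0 0" --pt "0 0 1 -1 0 0"

```text
t: 1.35
eef_pos: [0.5847, -0.3224, 0.2248]
ee_rot: [1.926, 1.569, 3.103]
force: [1.1, 0.1, -0.2]
width: 0.0135
```

Request:
carry_out --pt "0 0 0 -1 0 0" --pt "0 0 0 -1 0 0" --pt "0 0 0 -1 0 0" --pt "0 0 0 -1 0 0" --pt "0 0 0 -1 0 0"

```text
t: 1.85
eef_pos: [0.5883, -0.3154, 0.2246]
ee_rot: [1.044, 1.569, 2.593]
force: [-1.1, -0.1, 0.9]
width: 0.0004
```

```bash
cat >> h.py <<'E'
from scipy.spatial.transform import Rotation as R
np.set_printoptions(precision=4,suppress=True)
BAY=np.array([.5437,-.0085,np.radians(98.0)])
def go(tb,z,yaw=0):
    """target TCP in bay frame (x,y), height z -> deltas in units; assumes tool down, tool z -> bay x"""
    st=arm.get_state(); M=R.from_euler('xyz',st["ee_rot"]).as_matrix(); p=st["eef_pos"]
    ca,sa=np.cos(BAY[2]),np.sin(BAY[2]); B=np.array([[ca,-sa],[sa,ca]])
    cur=B.T@(p[:2]-BAY[:2]); w=np.r_[BAY[:2]+B@np.array(tb),z]
    a=BAY[2]+yaw; Rt=np.c_[[0,0,-1],[-np.sin(a),np.cos(a),0],[np.cos(a),np.sin(a),0]]
    print("t",st["t"],"tool in bay",cur,"z",p[2],"F",st["force"],"w",st["width"])
    print("shift units",M.T@(w-p)/.04,"turn units",np.degrees(R.from_matrix(M.T@Rt).as_rotvec())/4)
E
python3 -c "
from h import *
go([-.127,-.11],.2246)"
```

```text
t 1.85 tool in bay [-0.3101 -0.0015] z 0.22457550129612855 F [-1.103  -0.0836  0.9169] w 0.00036757169418065986
shift units [ 0.0006 -1.9457  4.9524] turn units [-2.301   0.0126 -0.0181]
```

Request:
carry_out --pt "0 -0.4 1 -0.8 0 0" --pt "0 -0.4 1 -0.8 0 0" --pt "0 -0.4 1 -0.7 0 0" --pt "0 -0.4 1 0 0 0" --pt "0 -0.4 1 0 0 0"

```text
t: 2.35
eef_pos: [0.6525, -0.109, 0.2243]
ee_rot: [1.37, 1.569, 3.081]
force: [1.4, -0.6, 0.2]
width: 0.0005
```

```bash
python3 -c "
from h import *
go([-.127,-.11],.05)
f=cams.grab_frame('wrist'); cv2.imwrite('pics/w1.png',f['pixels'][:,:,::-1])
f=cams.grab_frame('scene'); cv2.imwrite('pics/s1.png',cv2.resize(f['pixels'][80:260,60:360,::-1],(800,480),interpolation=3))"
```

```text
t 2.35 tool in bay [-0.1147 -0.0937] z 0.22425236030325366 F [ 1.3635 -0.5559  0.1602] w 0.0004931270306843415
shift units [ 4.3555 -0.4133 -0.3104] turn units [ 0.0113  0.0048 -0.0237]
```

View pics/w1.png

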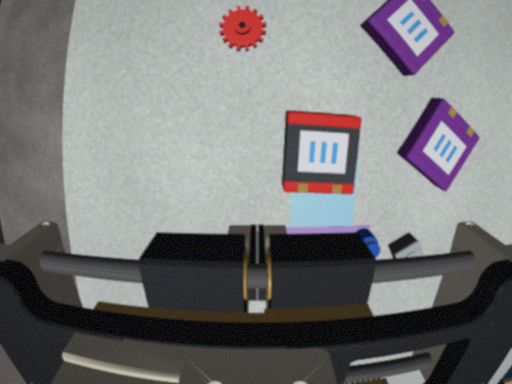

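View pics/s1.png

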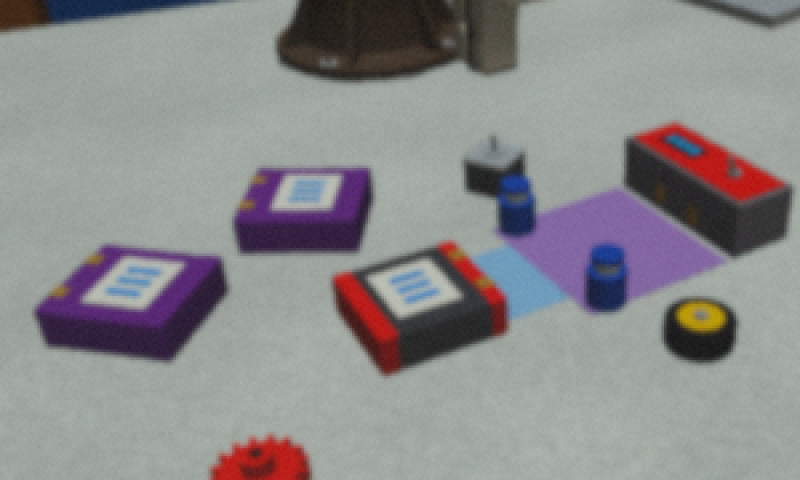

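The wrist view shows the real pack centred at (322,152), with its nose and brass strips towards the posts (bottom of the image). The gear at (243,28) and the look-alikes at (407,35) and (440,147) are well clear. Now I get a finer measurement from a wrist crop.

```bash
cat >> h.py <<'E'
def wbp(f,st,uv,z):
    uv=np.atleast_2d(uv).astype(float); M=R.from_euler('xyz',st["ee_rot"]).as_matrix()
    d=(uv-[f["cx"],f["cy"]])/[f["fx"],f["fy"]]; r=np.linalg.norm(d,axis=1)+1e-12
    v=np.c_[d[:,0]/r*np.sin(r),-d[:,1]/r*np.sin(r),-np.cos(r)]
    H=f["hand_eye"]; D=v@(M@H[:3,:3]).T; o=st["eef_pos"]+M@H[:3,3]
    return o+D*((z-o[2])/D[:,2])[:,None]
def inbay(P):
    ca,sa=np.cos(BAY[2]),np.sin(BAY[2]); return (np.atleast_2d(P)[:,:2]-BAY[:2])@np.array([[ca,-sa],[sa,ca]])
E
python3 -c "
from h import *
a=cv2.imread('pics/w1.png')[90:270,260:460]; cv2.imwrite('pics/w1c.png',cv2.resize(a,None,fx=3.3,fy=3.3,interpolation=3))"
```

```text
(no output)
```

View pics/w1c.png

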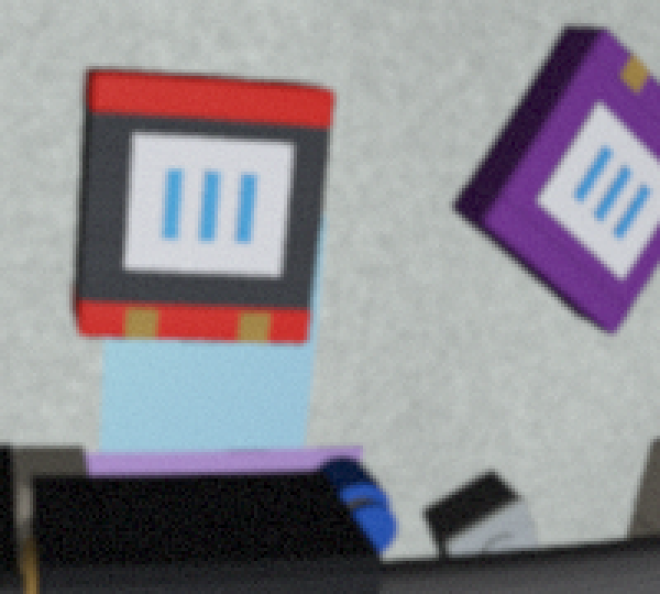

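```bash
python3 -c "
from h import *
f=cams.grab_frame('wrist'); st=arm.get_state()
c=lambda L:np.array([260,90])+np.array(L)/3.3
P=wbp(f,st,c([[88,73],[334,92],[307,342],[80,334]]),.034); b=inbay(P); print(b,b.mean(0)*1e3)
print(np.linalg.norm(np.roll(P,-1,0)-P,axis=1))
h=(b[2]+b[3]-b[0]-b[1]); print('heading',np.degrees(np.arctan2(h[1],h[0])))
print('blue edge',inbay(wbp(f,st,c([[101,345],[101,448],[318,250],[306,445],[88,473],[362,450]]),0)))
go([-.127,-.11],.05)
"
```

```text
[[-0.1776 -0.0603]
 [-0.1745  0.0318]
 [-0.0774  0.0292]
 [-0.0804 -0.0606]] [-127.476   -14.9683]
[0.0921 0.0971 0.0898 0.0971]
heading -0.8448545674214193
blue edge [[-0.0645 -0.0482]
 [-0.0174 -0.0461]
 [-0.1064  0.0422]
 [-0.0175  0.0468]
 [-0.0054 -0.0512]
 [-0.0142  0.0747]]
t 2.5 tool in bay [-0.1136 -0.0943] z 0.22407204404183112 F [ 0.3727 -0.9232 -0.3675] w 0.00046046123293532495
shift units [ 4.3509 -0.3997 -0.3387] turn units [ 0.0664  0.0069 -0.0258]
```

Request:
carry_out --pt "1 -0.2 -0.2 0 0 0" --pt "1 -0.2 -0.1 0 0 0" --pt "1 0 0 0 0 0" --pt "1 0 0 0 0 0" --pt "0.5 0 0 0 0 0"

```text
t: 3.0
eef_pos: [0.6747, -0.1211, 0.0448]
ee_rot: [-1.754, 1.56, -0.04]
force: [-0.2, 0.0, -0.5]
width: 0.0009
```

```bash
python3 -c "
from h import *
go([-.127,-.105],.012)"
```

```text
t 3.0 tool in bay [-0.1297 -0.1141] z 0.04479740647945439 F [-0.2071  0.0051 -0.4532] w 0.0009197782031572662
shift units [0.8175 0.2349 0.0698] turn units [ 0.0599 -0.0267  0.1456]
```

Request:
carry_out --pt "0.4 0 0.1 0 0 0.1" --pt "0.3 0 0 0 0 0" --pt "0.1 0 0 0 0 0" --pt "0 0.3 0 0 0 0" --pt "0 0.1 0 0 0 0"

```text
t: 3.5
eef_pos: [0.6565, -0.1219, 0.0089]
ee_rot: [2.726, 1.569, -1.845]
force: [-0.6, 0.0, 1.0]
width: 0.0003
```

```bash
python3 -c "
from h import *
go([-.127,-.080],.012)
f=cams.grab_frame('scene'); cv2.imwrite('pics/s2.png',cv2.resize(f['pixels'][80:260,100:360,::-1],(800,554),interpolation=3))"
```

```text
t 3.5 tool in bay [-0.128 -0.096] z 0.008912663862309458 F [-0.5602  0.0267  0.9858] w 0.0002737001500105472
shift units [-0.0769  0.3991  0.0265] turn units [ 0.0234 -0.0299 -0.0132]
```

View pics/s2.png

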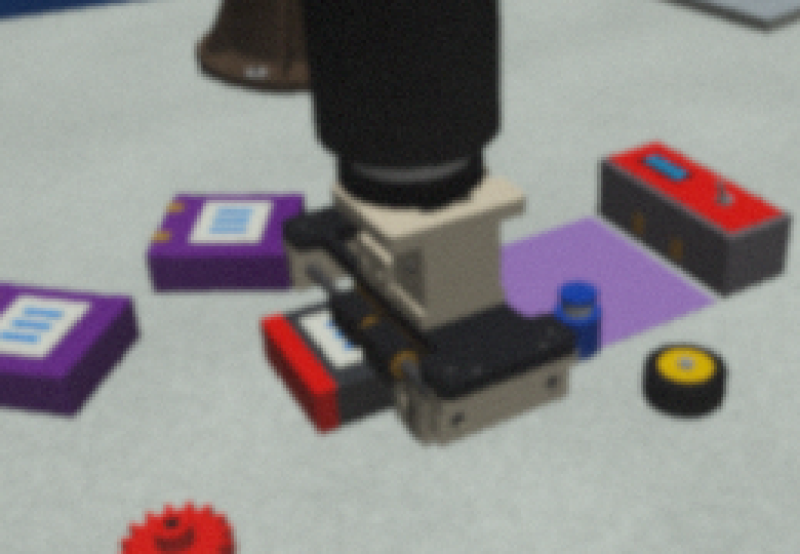

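The fingers are down beside the pack on the bench side nearest the camera, touching nothing. I start the sideways push.

Request:
carry_out --pt "-0.05 0.15 0.02 0 0 0" --pt "0 0.1 0 0 0 0" --pt "0 0.1 0 0 0 0" --pt "0 0.1 0 0 0 0"

```text
t: 3.95
eef_pos: [0.6394, -0.1236, 0.015]
ee_rot: [-2.031, 1.565, -0.318]
force: [0.6, 0.5, -1.0]
width: 0.0002
```

```bash
python3 -c "
from h import *
go([-.127,-.067],.012)
f=cams.grab_frame('wrist');st=arm.get_state(); cv2.imwrite('pics/w2.png',f['pixels'][:,:,::-1])"
```

```text
t 3.95 tool in bay [-0.1273 -0.0787] z 0.015012032209649251 F [ 0.5924  0.4751 -1.0038] w 0.00019667559652540573
shift units [0.0736 0.2939 0.0091] turn units [ 0.0343 -0.0399  0.0808]
```

View pics/w2.png

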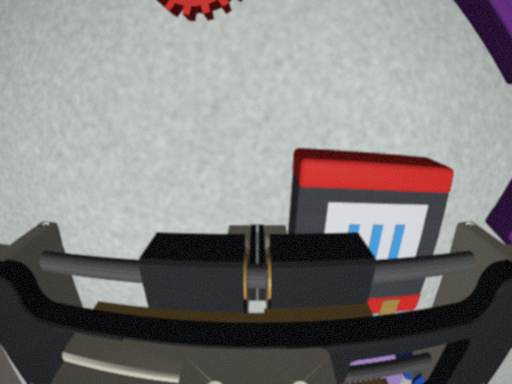

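Request:
carry_out --pt "0.05 0.1 0 0 0 0" --pt "0 0.1 0 0 0 0"

```text
t: 4.2
eef_pos: [0.6348, -0.1244, 0.0146]
ee_rot: [-1.838, 1.557, -0.124]
force: [2.3, 1.5, -1.9]
width: 0.0005
```

Request:
carry_out --pt "0 0.1 0 0 0 0"

```text
t: 4.3
eef_pos: [0.6315, -0.1247, 0.0147]
ee_rot: [-1.814, 1.555, -0.1]
force: [2.9, 1.1, -1.9]
width: 0.0004
```

Request:
carry_out --pt "0 0.1 0 0 0 0"

```text
t: 4.4
eef_pos: [0.6279, -0.1251, 0.0147]
ee_rot: [-1.8, 1.554, -0.085]
force: [2.7, 1.1, -1.4]
width: 0.0006
```

```bash
python3 -c "
from h import *
go([-.127,-.055],.012)
f=cams.grab_frame('wrist');st=arm.get_state(); cv2.imwrite('pics/w3.png',cv2.resize(f['pixels'][120:260,200:480,::-1],(800,400),interpolation=3))"
```

```text
t 4.4 tool in bay [-0.1272 -0.0672] z 0.014663033060693428 F [ 2.7133  1.1433 -1.3903] w 0.0005654654567065279
shift units [0.0616 0.3054 0.007 ] turn units [ 0.0562 -0.054   0.2337]
```

View pics/w3.png

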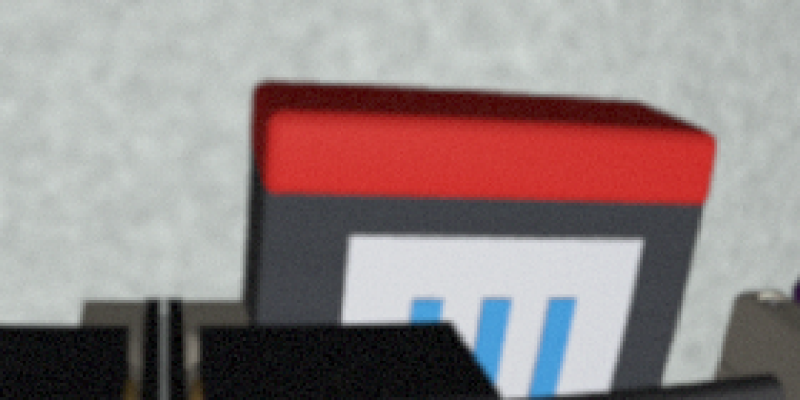

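The finger is now against the pack's side. I measure the tail corners from this crop.

```bash
python3 -c "
from h import *
f=cams.grab_frame('wrist'); st=arm.get_state()
c=lambda L:np.array([200,120])+np.array(L)/np.array([800/280,400/140])
b=inbay(wbp(f,st,c([[264,110],[716,138]]),.034)); print(b,b.mean(0)); d=b[1]-b[0]; print(np.linalg.norm(d),np.degrees(np.arctan2(-d[0],d[1])))
"
```

```text
[[-0.1797 -0.0501]
 [-0.1771  0.041 ]] [-0.1784 -0.0045]
0.09116465861488124 -1.5922491520908926
```

Request:
carry_out --pt "0.03 0.1 0 0 0 0" --pt "0 0.08 0 0 0 0"

```text
t: 4.7
eef_pos: [0.6236, -0.126, 0.0148]
ee_rot: [-1.79, 1.549, -0.075]
force: [1.5, 0.2, -1.2]
width: 0.0008
```

```bash
python3 -c "
from h import *
go([-.127,-.090],.012)
f=cams.grab_frame('wrist');st=arm.get_state(); cv2.imwrite('pics/w4.png',cv2.resize(f['pixels'][120:260,200:480,::-1],(800,400),interpolation=3))"
```

```text
t 4.7 tool in bay [-0.1275 -0.0628] z 0.014837980610702486 F [ 1.5005  0.1592 -1.2451] w 0.0007980051767053734
shift units [ 0.0856 -0.6789  0.0085] turn units [ 0.0728 -0.0682  0.3096]
```

View pics/w4.png

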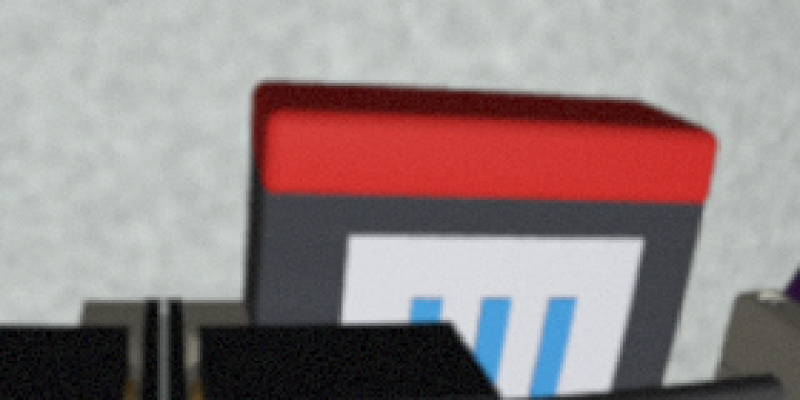

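Request:
carry_out --pt "0.05 0.07 0 0 0 0"

```text
t: 4.85
eef_pos: [0.6229, -0.1263, 0.0142]
ee_rot: [-1.784, 1.544, -0.067]
force: [8.5, 3.9, 9.7]
width: 0.0006
```

Request:
carry_out --pt "0 -0.5 0 0 0 0.2" --pt "0 -0.4 0 0 0 0" --pt "-1 0 0 0 0 0" --pt "-1 0 -1 0 0 0" --pt "-1 0 -1 0 0 0"

```text
t: 5.35
eef_pos: [0.6593, -0.1935, 0.1238]
ee_rot: [1.642, 1.555, -2.922]
force: [1.6, 0.1, -1.1]
width: 0.0002
```

Request:
carry_out --pt "-1 0 -1 0 0 0" --pt "-0.5 0.5 -1 0 0 0" --pt "0 1 -0.3 0 0 0" --pt "0 1 0 0 0 0" --hand 0.6

```text
t: 5.75
eef_pos: [0.5722, -0.3014, 0.1847]
ee_rot: [1.641, 1.549, -2.924]
force: [0.2, -0.0, 0.3]
width: 0.0268
```

```bash
python3 -c "
from h import *
go([-.21,0],.012)
f=cams.grab_frame('wrist');st=arm.get_state(); cv2.imwrite('pics/w5.png',f['pixels'][:,:,::-1])
f=cams.grab_frame('top'); cv2.imwrite('pics/t5.png',cv2.resize(f['pixels'][140:300,140:340,::-1],(750,600),interpolation=3))"
```

```text
t 5.75 tool in bay [-0.294   0.0125] z 0.1846783760409593 F [ 0.2327 -0.0003  0.2988] w 0.026751831897623733
shift units [ 4.3057 -0.4222  2.1039] turn units [ 0.1175 -0.0228 -0.3069]
```

View pics/w5.png

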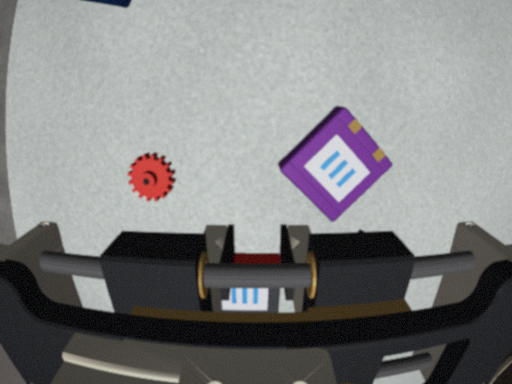

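View pics/t5.png

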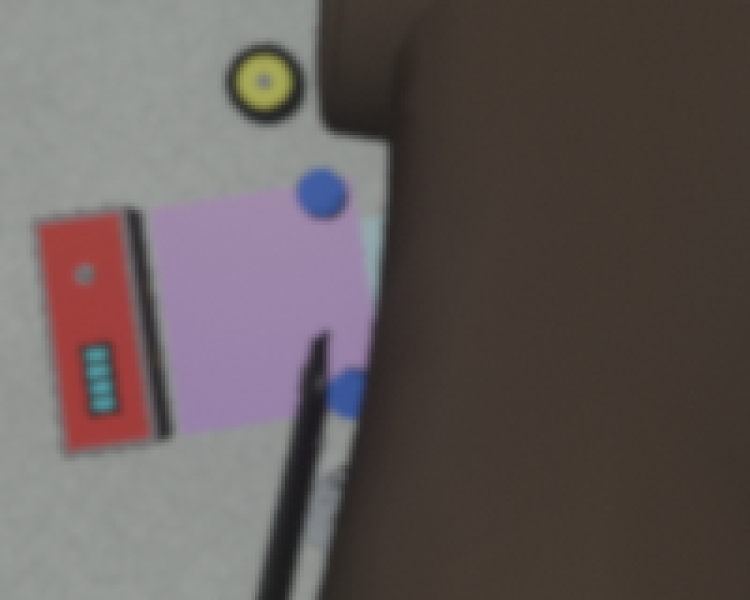

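The wrist view shows the gear at (151,177), a look-alike at (336,163), and the pack's tail between the open fingers at (258,262). The arm hides the pack in the top view, so I try the scene camera.

```bash
python3 -c "
from h import *
f=cams.grab_frame('scene'); cv2.imwrite('pics/s5.png',cv2.resize(f['pixels'][115:225,170:370,::-1],(800,440),interpolation=3))"
```

```text
(no output)
```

View pics/s5.png

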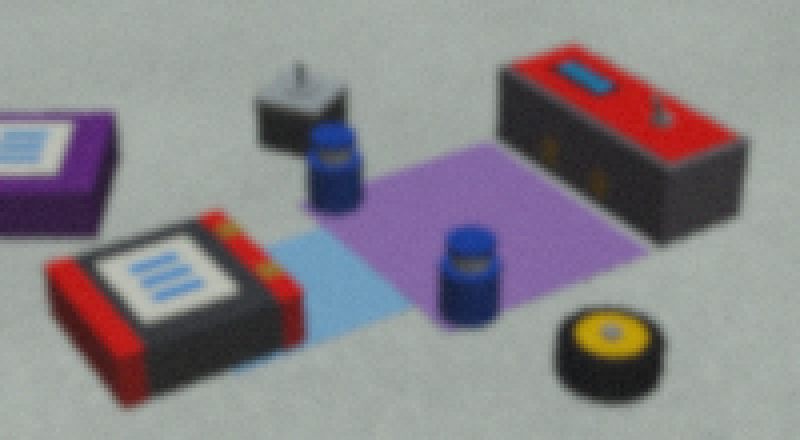

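```bash
python3 -c "
from h import *
g=cams.grab_frame('scene'); s=lambda L:np.array([170,115])+np.array(L)/4
for L in ([[322,308],[155,362],[62,275],[237,224]],[[303,290],[142,352],[46,264],[217,211]]):
  b=inbay(bp(g,s(L),.034)); print(b,b.mean(0))
b=inbay(bp(g,s([[304,345],[130,407]]),0)); print(b)
"
```

```text
[[-0.0822 -0.064 ]
 [-0.1669 -0.0592]
 [-0.1745  0.0299]
 [-0.0803  0.0247]] [-0.126  -0.0172]
[[-0.0821 -0.046 ]
 [-0.1686 -0.0491]
 [-0.1774  0.0434]
 [-0.083   0.0418]] [-0.1277 -0.0025]
[[-0.082  -0.0444]
 [-0.175  -0.042 ]]
```

Request:
carry_out --pt "0 -0.3 1 0.1 0 -0.3" --pt "0 -0.1 0.9 0 0 0" --pt "1 0 0 0 0 0" --pt "1 0 0 0 0 0" --pt "1 0 0 0 0 0"

```text
t: 6.45
eef_pos: [0.5833, -0.2186, 0.0659]
ee_rot: [-2.113, 1.563, -0.398]
force: [0.9, -0.5, -0.4]
width: 0.0351
```

```bash
python3 -c "
from h import *
go([-.215,0],.012)"
```

```text
t 6.45 tool in bay [-0.2135 -0.01  ] z 0.06586621398360618 F [ 0.8922 -0.4772 -0.3887] w 0.03512972430169309
shift units [ 1.345   0.2596 -0.0297] turn units [ 0.0683 -0.0609  0.1016]
```

Request:
carry_out --pt "0.7 0.25 -0.1 0 0 0.1" --pt "0.4 0 0 0 0 0" --pt "0.15 0 0 0 0 0" --pt "0 0 0 0 0 0"

```text
t: 6.85
eef_pos: [0.5697, -0.2207, 0.0046]
ee_rot: [1.562, 1.554, -3.003]
force: [-0.6, 0.6, 0.3]
width: 0.0349
```

```bash
python3 -c "
from h import *
go([-.187,0],.014)
f=cams.grab_frame('wrist');st=arm.get_state(); cv2.imwrite('pics/w6.png',f['pixels'][:,:,::-1])
f=cams.grab_frame('scene'); cv2.imwrite('pics/s6.png',cv2.resize(f['pixels'][80:260,100:360,::-1],(800,554),interpolation=3))"
```

```text
t 6.85 tool in bay [-0.2137  0.0038] z 0.004568962686580101 F [-0.6294  0.6223  0.2672] w 0.03485018681761169
shift units [-0.2374 -0.0971  0.6675] turn units [ 0.1197  0.0012 -0.2467]
```

View pics/w6.png

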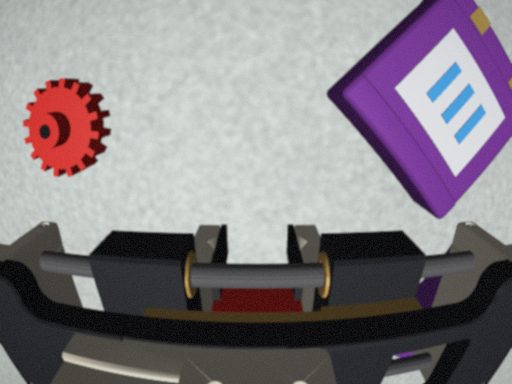

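View pics/s6.png

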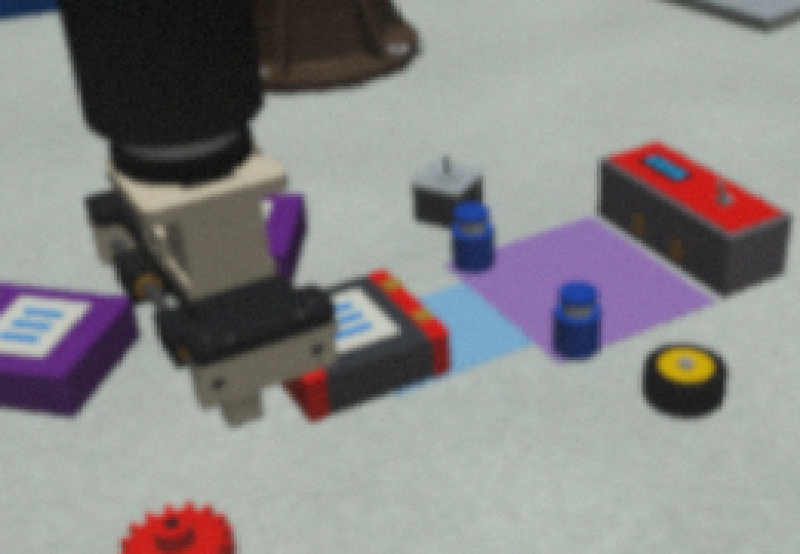

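Both views show the two fingertips behind the red tail on the bench, with the way to the posts clear. I raise slightly and advance to contact.

Request:
carry_out --pt "-0.2 -0.1 0.1 0.1 0 -0.25" --pt "0 0 0.3 0 0 0" --pt "0 0 0.2 0 0 0"

```text
t: 7.25
eef_pos: [0.574, -0.1958, 0.0179]
ee_rot: [-1.762, 1.561, -0.052]
force: [1.4, -6.2, -1.9]
width: 0.035
```

```bash
python3 -c "
from h import *
go([-.187,0],.014)"
```

```text
t 7.25 tool in bay [-0.1897 -0.004 ] z 0.017874439919257537 F [ 1.3641 -6.2205 -1.8968] w 0.03498219658219167
shift units [0.0957 0.1003 0.0673] turn units [-0.0025 -0.0277  0.1432]
```

Request:
carry_out --pt "0.08 0.05 0.2 0 0 0.1" --pt "0 0 0.2 0 0 0" --pt "0 0 0.2 0 0 0" --pt "0 0 0.2 0 0 0" --pt "0 0 0.2 0 0 0"

```text
t: 7.75
eef_pos: [0.5683, -0.1539, 0.0183]
ee_rot: [-2.099, 1.56, -0.386]
force: [1.1, -2.9, -2.1]
width: 0.0345
```

```bash
python3 -c "
from h import *
go([-.15,0],.014)
f=cams.grab_frame('scene'); cv2.imwrite('pics/s7.png',cv2.resize(f['pixels'][115:225,170:370,::-1],(800,440),interpolation=3))
f=cams.grab_frame('top'); cv2.imwrite('pics/t7.png',cv2.resize(f['pixels'][140:300,140:340,::-1],(750,600),interpolation=3))"
```

```text
t 7.75 tool in bay [-0.1474 -0.0041] z 0.018342483470573 F [ 1.1496 -2.9229 -2.0784] w 0.03454010877823581
shift units [ 0.1079  0.104  -0.0635] turn units [ 0.0336 -0.0784  0.1347]
```

View pics/s7.png

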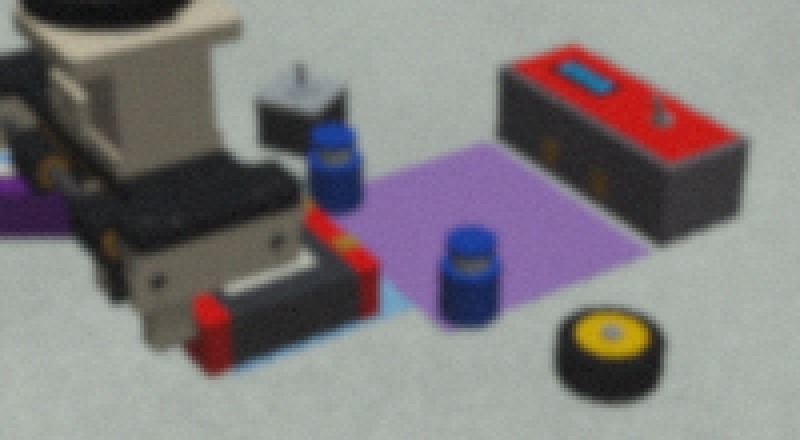

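View pics/t7.png

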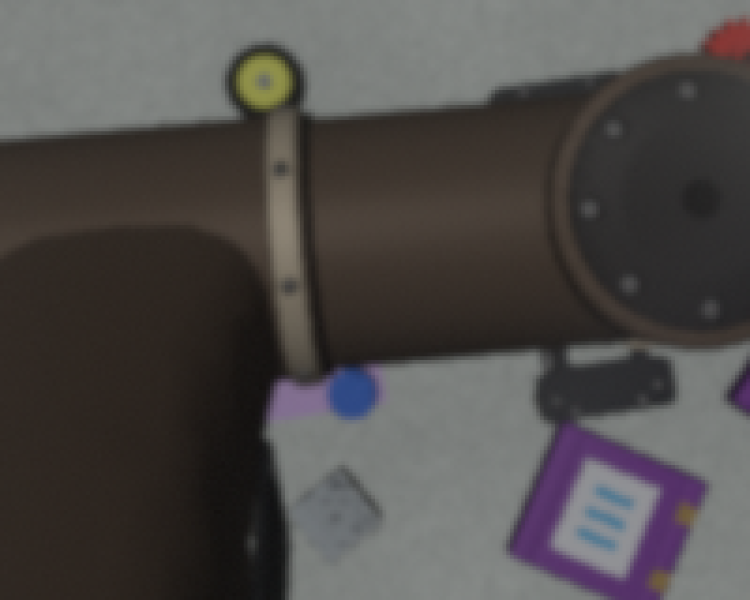

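```bash
python3 -c "
from h import *
g=cams.grab_frame('scene'); s=lambda L:np.array([170,115])+np.array(L)/4
print(inbay(bp(g,s([[376,316],[216,375],[412,305]]),0)))
print(inbay(bp(g,s([[378,260],[306,208],[228,302],[198,297]]),.034)))
im=g['pixels'][140:215,210:300,::-1]; cv2.imwrite('pics/s7c.png',cv2.resize(im,(792,660)[:2] and (720,600),interpolation=3))
"
```

```text
[[-0.0388 -0.043 ]
 [-0.1298 -0.0422]
 [-0.018  -0.0449]]
[[-0.0377 -0.0436]
 [-0.0425  0.0189]
 [-0.1171 -0.0352]
 [-0.1272 -0.0236]]
```

View pics/s7c.png

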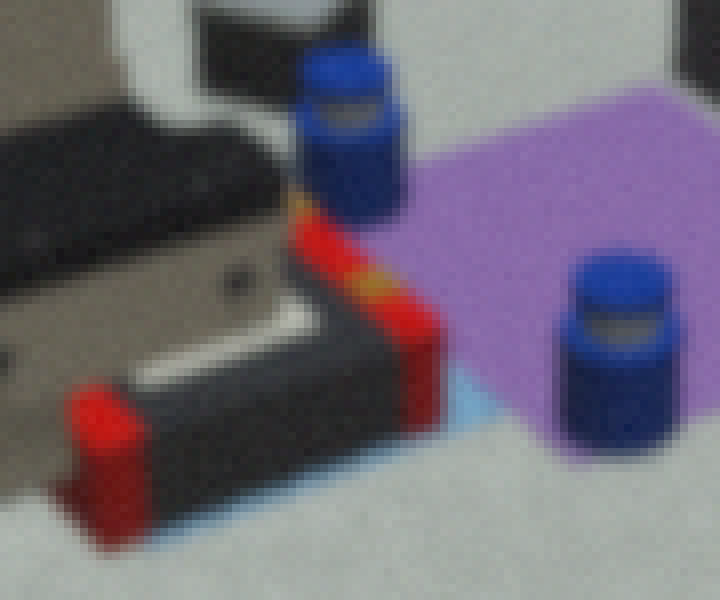

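The pack runs nearly parallel to the light blue lane: its right lower edge is at y≈-43 mm and the lane edge at about -45 mm. It is centred to within 1–2 mm, so I push on into the gap.

Request:
carry_out --pt "0.08 0 0.2 0 0 0.1" --pt "0 0 0.2 0 0 0" --pt "0 0 0.2 0 0 0"

```text
t: 8.2
eef_pos: [0.5666, -0.1316, 0.0162]
ee_rot: [-2.645, 1.562, -0.932]
force: [0.4, -2.7, -1.8]
width: 0.0351
```

Request:
carry_out --pt "0 0 0.2 0 0 0" --pt "0 0 0.15 0 0 0"

```text
t: 8.4
eef_pos: [0.5647, -0.1171, 0.0162]
ee_rot: [-2.668, 1.562, -0.955]
force: [1.4, -3.6, 0.8]
width: 0.0349
```

```bash
python3 -c "
from h import *
go([-.1,0],.016)
g=cams.grab_frame('scene')
im=g['pixels'][130:215,210:312,::-1]; cv2.imwrite('pics/s8c.png',cv2.resize(im,(720,600),interpolation=3))
"
```

```text
t 8.4 tool in bay [-0.1105 -0.0056] z 0.016166335882041014 F [ 1.425  -3.6178  0.8181] w 0.03486455822910292
shift units [0.0014 0.1401 0.2624] turn units [ 0.0417 -0.117   0.0602]
```

View pics/s8c.png

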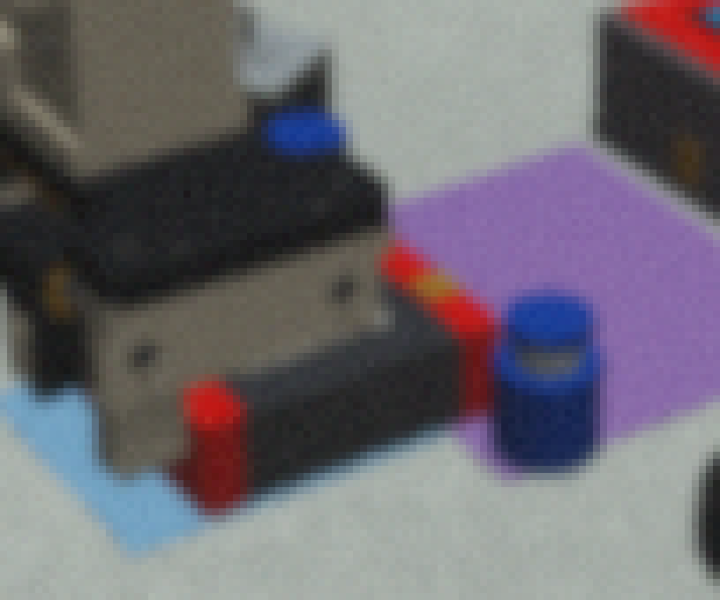

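The nose is now between the posts and moving freely (about 3.6 N). I continue.

Request:
carry_out --pt "0 0.04 0.2 0 -0.1 0" --pt "0 0.04 0.2 0 0 0" --pt "0 0.04 0.2 0 0 0"

```text
t: 8.75
eef_pos: [0.5582, -0.092, 0.0165]
ee_rot: [-1.662, 1.563, 0.052]
force: [3.7, -4.6, -2.2]
width: 0.0349
```

Request:
carry_out --pt "0 0.03 0.2 0 0 0" --pt "0 0 0.2 0 0 0" --pt "0 0 0.2 0 0 0"

```text
t: 9.05
eef_pos: [0.5542, -0.0664, 0.0166]
ee_rot: [-1.621, 1.56, 0.092]
force: [2.2, -4.1, -2.0]
width: 0.0351
```

```bash
python3 -c "
from h import *
go([-.05,0],.016)
g=cams.grab_frame('scene')
im=g['pixels'][115:215,210:330,::-1]; cv2.imwrite('pics/s9c.png',cv2.resize(im,(720,600),interpolation=3))
"
```

```text
t 9.05 tool in bay [-0.0588 -0.0023] z 0.01660040829939865 F [ 2.1558 -4.1397 -2.0042] w 0.03506983375109175
shift units [0.0143 0.0571 0.2194] turn units [ 0.0347 -0.0074  0.1499]
```

View pics/s9c.png

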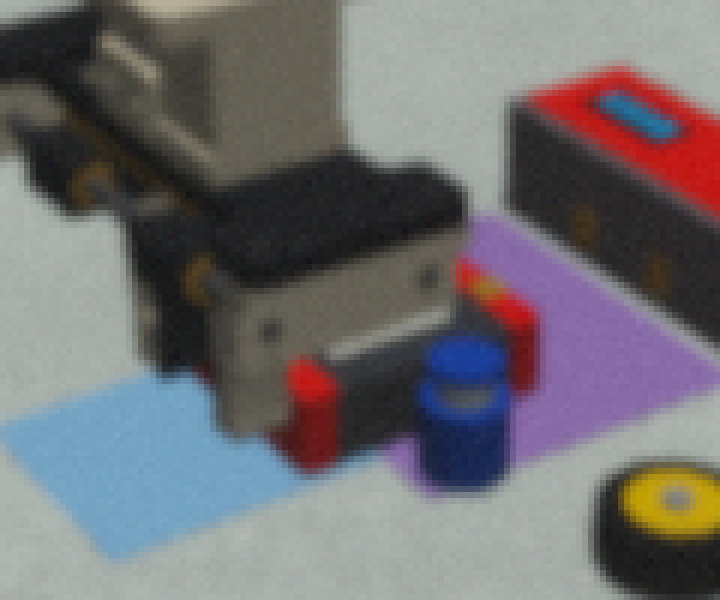

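The pack is half-way through the posts, moving straight and freely, so I go on towards the charger.

Request:
carry_out --pt "0 0.05 0.2 0 0 0.1" --pt "0 0 0.2 0 0 0" --pt "0 0 0.2 0 0 0" --pt "0 0 0.2 0 0 0"

```text
t: 9.5
eef_pos: [0.5482, -0.0324, 0.0169]
ee_rot: [-1.723, 1.566, -0.009]
force: [3.2, -4.3, -2.8]
width: 0.0354
```

```bash
python3 -c "
from h import *
go([0.0105,0],.016)
g=cams.grab_frame('scene')
im=g['pixels'][115:215,210:330,::-1]; cv2.imwrite('pics/s10c.png',cv2.resize(im,(720,600),interpolation=3))
"
```

```text
t 9.5 tool in bay [-0.0243 -0.0012] z 0.01686615952879117 F [ 3.1803 -4.3202 -2.8435] w 0.035363433011759066
shift units [0.0209 0.0263 0.8701] turn units [ 0.0471 -0.0108  0.071 ]
```

View pics/s10c.png

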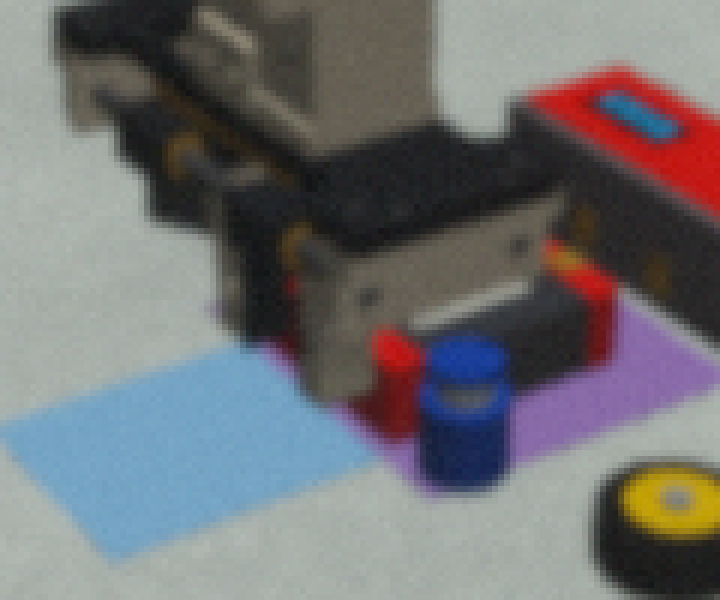

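Request:
carry_out --pt "0 0.03 0.2 0 0 0" --pt "0 0 0.2 0 0 0" --pt "0 0 0.2 0 0 0"

```text
t: 9.85
eef_pos: [0.5437, -0.007, 0.0171]
ee_rot: [-1.743, 1.565, -0.029]
force: [0.2, -4.4, -0.3]
width: 0.0349
```

Request:
carry_out --pt "0 0 0.12 0 0 0"

```text
t: 9.95
eef_pos: [0.5426, -0.0017, 0.0172]
ee_rot: [-1.777, 1.565, -0.062]
force: [1.6, -3.9, 0.9]
width: 0.0349
```

```bash
python3 -c "
from h import *
go([0.0105,0],.016)
g=cams.grab_frame('scene')
im=g['pixels'][115:215,210:330,::-1]; cv2.imwrite('pics/s11c.png',cv2.resize(im,(720,600),interpolation=3))
"
```

```text
t 9.95 tool in bay [0.0068 0.0001] z 0.017171721245732796 F [ 1.5607 -3.9462  0.8649] w 0.03494482468862637
shift units [ 0.0292 -0.0036  0.0915] turn units [ 0.0611 -0.0154  0.0745]
```

View pics/s11c.png

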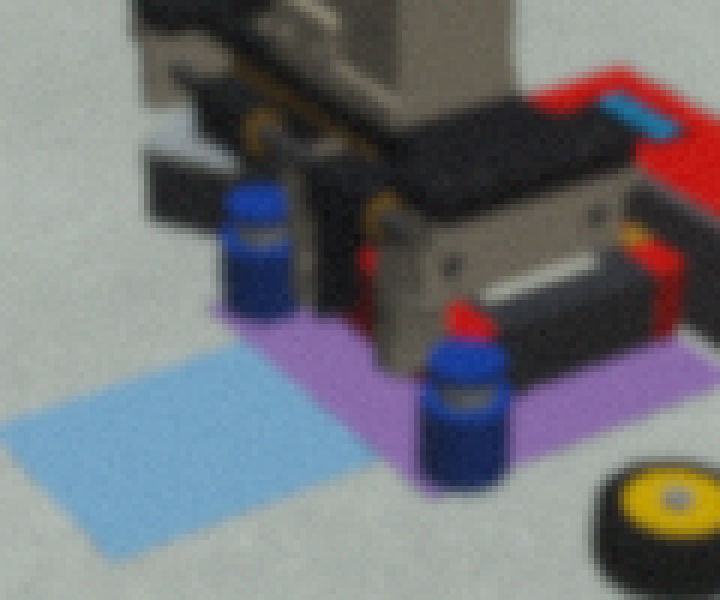

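The fingers are between the posts with room to spare and the nose is nearly at the charger. I use small steps now, watching for the force to rise.

Request:
carry_out --pt "0 0 0.1 0 0 0"

```text
t: 10.1
eef_pos: [0.5417, 0.0026, 0.0171]
ee_rot: [-1.829, 1.566, -0.114]
force: [7.8, -24.7, -0.8]
width: 0.0352
```

Request:
carry_out --pt "0 0 0.07 0 0 0"

```text
t: 10.2
eef_pos: [0.5417, 0.0028, 0.0175]
ee_rot: [-2.495, 1.565, -0.778]
force: [13.5, -38.7, -3.6]
width: 0.0348
```

The force jumped to 39 N with no further motion, so the nose is hard against the charger. I back the fingers straight out and then rise.

Request:
carry_out --pt "0 0 -0.2 0 0 0" --pt "0 0 -0.4 0 0 0" --pt "0 0 -0.5 0 0 0" --pt "-0.5 0 -0.3 0 0 0"

```text
t: 10.6
eef_pos: [0.5477, -0.0531, 0.0357]
ee_rot: [2.869, 1.566, -1.697]
force: [0.1, 0.0, 0.1]
width: 0.0352
```

Request:
carry_out --pt "-1 0 0 0 0 0" --pt "-1 0 -0.5 0 0 0" --pt "-1 0 -1 0 0 0" --pt "-1 0 -1 0 0 0" --pt "0 0 -1 0 0 0"

```text
t: 11.1
eef_pos: [0.5675, -0.1822, 0.1942]
ee_rot: [-2.969, 1.567, -1.248]
force: [2.2, -0.2, 0.1]
width: 0.0354
```

```bash
python3 -c "
from h import *
go([-.25,0],.2)
g=cams.grab_frame('scene')
cv2.imwrite('pics/s12c.png',cv2.resize(g['pixels'][115:215,210:370,::-1],(800,500),interpolation=3))
f=cams.grab_frame('wrist'); cv2.imwrite('pics/w12.png',f['pixels'][:,:,::-1])
f=cams.grab_frame('top'); cv2.imwrite('pics/t12.png',cv2.resize(f['pixels'][140:300,140:340,::-1],(750,600),interpolation=3))
"
```

```text
t 11.1 tool in bay [-0.1753  0.0006] z 0.19417199445489675 F [ 2.246  -0.2498  0.1058] w 0.035362886554122494
shift units [-0.1388  0.0059 -1.8684] turn units [ 0.1556 -0.0526  0.0095]
```

View pics/s12c.png

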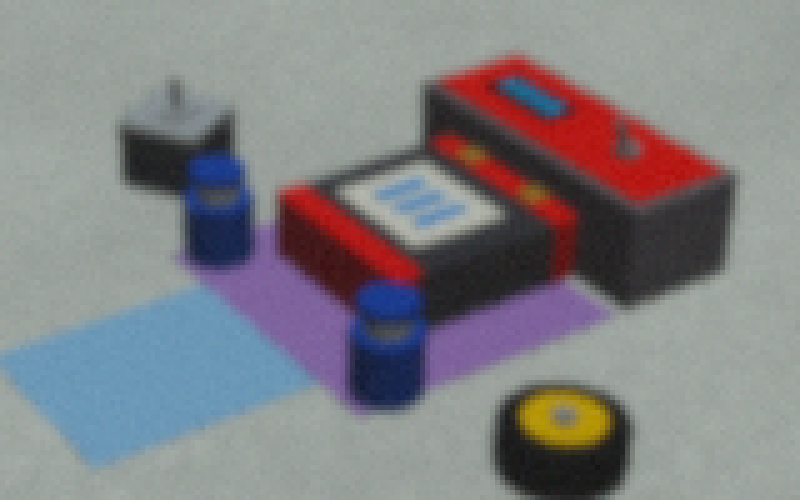

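View pics/t12.png

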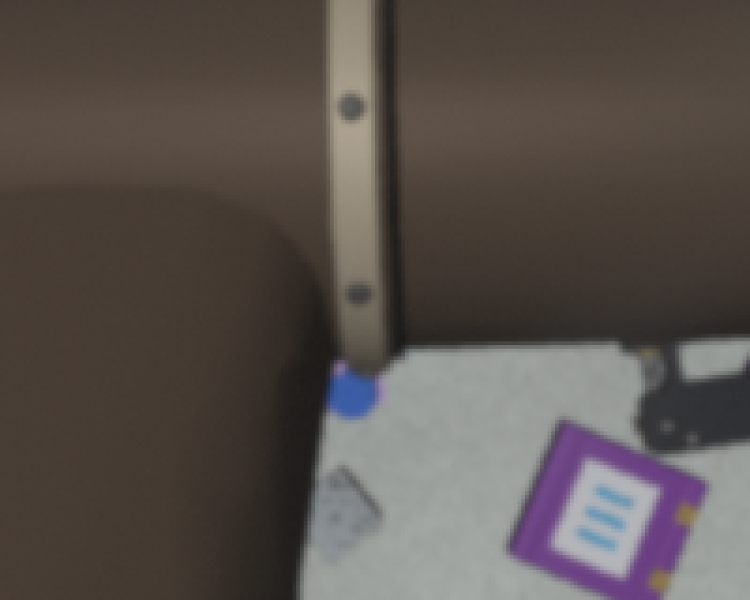

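The scene view shows the pack home: its nose is along the charger face from (435,140) to (575,270), and its tail is past the posts. I move the arm away so the top camera can check squareness.

Request:
carry_out --pt "-0.5 0 -1 0 0 0" --pt "0 0 -1 0 0 0" --pt "0 0 -1 0 0 0" --pt "0 0 -1 0 0 0" --pt "0 0 -1 0 0 0"

```text
t: 11.75
eef_pos: [0.595, -0.3771, 0.2069]
ee_rot: [1.131, 1.561, 2.856]
force: [1.7, 0.4, 0.0]
width: 0.0349
```

Request:
carry_out --pt "0 0 -1 0 0 0" --pt "0 0 -1 0 0 0" --pt "0 0 -1 0 0 0" --pt "0 0 -1 0 0 0" --pt "0 0 0 0 0 0"

```text
t: 12.25
eef_pos: [0.6214, -0.5382, 0.1986]
ee_rot: [0.855, 1.553, 2.581]
force: [0.9, 0.4, -0.6]
width: 0.0351
```

```bash
python3 -c "
from h import *
go([-.25,0],.2)
f=cams.grab_frame('top'); cv2.imwrite('pics/t13.png',cv2.convertScaleAbs(cv2.resize(f['pixels'][140:300,140:340,::-1],(750,600),interpolation=3),alpha=1.4))
"
```

```text
t 12.25 tool in bay [-0.5354 -0.0032] z 0.19859510399980704 F [ 0.9464  0.3686 -0.5975] w 0.03513185752069917
shift units [ 0.0493 -0.0333  7.1348] turn units [ 0.2271  0.1689 -0.1974]
```

View pics/t13.png

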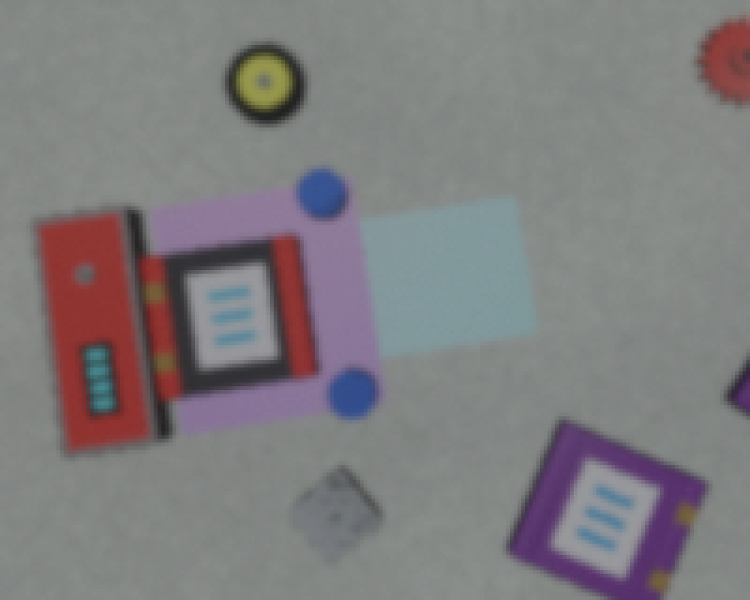

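```bash
python3 -c "
from h import *
f=cams.grab_frame('top'); c=lambda L:140+np.array(L)/3.75
b=inbay(bp(f,c([[141,259],[296,235],[319,373],[163,400]]),.034)); print(b,b.mean(0)); h=b[0]+b[3]-b[1]-b[2]; print(np.degrees(np.arctan2(h[1],h[0])))
for k in((0,3),(1,2)):
  d=b[k[1]]-b[k[0]]; print('edge',np.degrees(np.arctan2(-d[0],d[1])))
d=inbay(bp(f,c([[122,209],[152,438]]),.05)); print('charger',d, np.degrees(np.arctan2(-(d[1]-d[0])[0],(d[1]-d[0])[1])))
im=cv2.imread('pics/top0.png'); n=f['pixels'][:,:,::-1]
df=cv2.absdiff(im,n).max(2)
for nm,(u,v) in dict(gear=(338,156),wheel=(210,161),motor=(231,276),p1=(302,278),p2=(362,243)).items(): print(nm,df[v-18:v+18,u-18:u+18].mean(), df[v-18:v+18,u-18:u+18].max())
cv2.imwrite('pics/t14c.png',cv2.resize(n[190:270,145:235],(720,640)[:1]+(600,),interpolation=3))
"
```

```text
[[ 0.1186 -0.0398]
 [ 0.0197 -0.04  ]
 [ 0.0179  0.0483]
 [ 0.1169  0.0499]] [0.0683 0.0046]
0.5035476878040243
edge 1.0686859000399462
edge 1.1298727637530828
charger [[ 0.1228 -0.0713]
 [ 0.1235  0.0712]] -0.2823833330837626
gear 0.7962962962962963 3
wheel 0.8094135802469136 3
motor 0.7993827160493827 2
p1 0.8225308641975309 3
p2 0.8348765432098766 3
```

View pics/t14c.png

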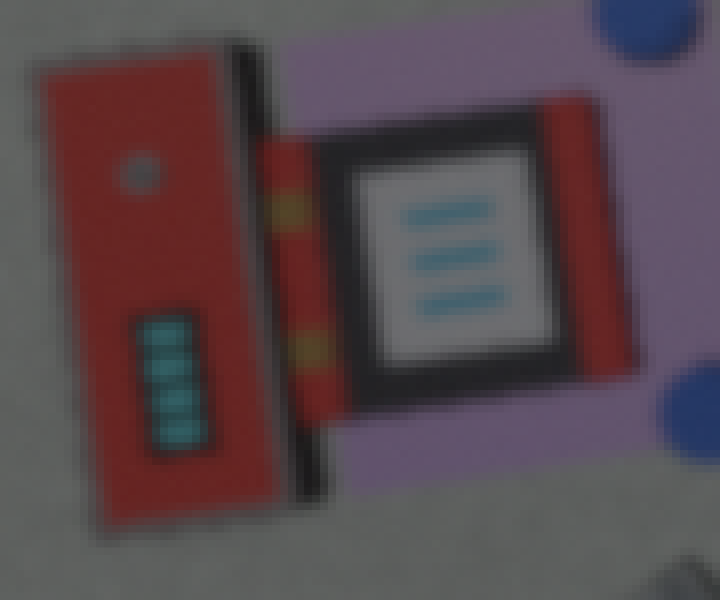

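```bash
python3 -c "
from h import *
g=cams.grab_frame('scene'); s=lambda L:np.array([210,115])+np.array(L)/5
b=inbay(bp(g,s([[437,137],[578,212],[424,270],[281,188]]),.034)); print(b,b.mean(0))
print('posts scene',inbay(bp(g,s([[216,165],[388,300]]),.044)),'charger',inbay(bp(g,s([[425,88],[625,205]]),.05)))
f=cams.grab_frame('top'); hsv=cv2.cvtColor(f['pixels'],cv2.COLOR_RGB2HSV)
# blue posts, white panel, red ends centroids in top
def blobs(m,lo):
    n,l,st,c=cv2.connectedComponentsWithStats(m.astype(np.uint8)); return [(c[i],st[i,4]) for i in range(1,n) if st[i,4]>lo]
roi=np.zeros(hsv.shape[:2],bool); roi[180:260,170:245]=1
H,S,V=[hsv[...,i].astype(int) for i in range(3)]
for nm,m in dict(post=(H>105)&(H<125)&(S>120),white=(S<50)&(V>110),red=((H<8)|(H>172))&(S>110)).items():
    for c,a in blobs(m&roi,25): print(nm,c,a,inbay(bp(f,c,.044 if nm=='post' else .034)))
cv2.imwrite('pics/s14.png',cv2.resize(g['pixels'][135:185,265:360,::-1],(798,420),interpolation=3))
"
```

```text
[[ 0.1131  0.0493]
 [ 0.1221 -0.0408]
 [ 0.0374 -0.043 ]
 [ 0.0256  0.0483]] [0.0745 0.0035]
posts scene [[ 0.0031  0.0667]
 [ 0.002  -0.0663]] charger [[ 0.1192  0.068 ]
 [ 0.1231 -0.0679]]
post [225.1584 191.0792] 101 [[ 0.0004 -0.0641]]
post [233.5495 244.6216] 111 [[-0.0007  0.0628]]
white [241.433  213.6546] 194 [[-0.0293 -0.006 ]]
white [201.5645 224.1828] 186 [[0.0675 0.0042]]
red [172.8671 233.8987] 316 [[0.1374 0.0165]]
red [217.869  221.2857] 252 [[0.0285 0.0033]]
red [180.098  211.7843] 51 [[ 0.1136 -0.0326]]
red [182.48 226.78] 100 [[0.1128 0.0034]]
red [184.5094 242.2075] 53 [[0.1131 0.0399]]
```

View pics/s14.png

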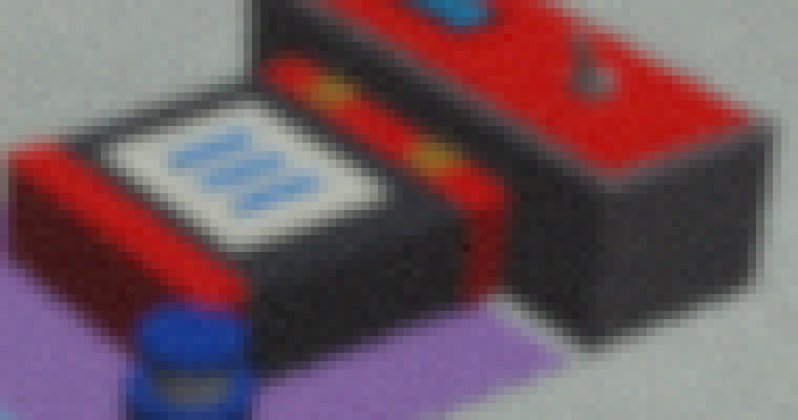

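The checks agree. The pack centre is at bay x≈68–74 mm depending on the camera, y≈+3–4 mm (gap play is ±3 mm), and yaw within about 1° of the charger face. The bystander and look-alike patches are unchanged from the start, and the hand is clear. Handing in.

```bash
python3 -c "
from station import arm
print(arm.get_state()['t']); print(arm.job_done())"
```

```text
12.45
the job is handed in; nothing more can be done
None
```

The battery pack is home against the charger, and I handed the job in at 12.5 s; no verdict came back. I first nudged the pack about 15 mm sideways with the closed fingertips to centre it. Then I pushed its tail with two fingertips, nose first between the posts, until the force jumped from about 4 N to 39 N and it stopped moving. I backed the hand straight out, raised it and moved it well away.

**Last checks:**
- **Position:** The nose looks flat along the charger face. The pack's centre read x≈68 mm in the top camera and ≈74 mm in the scene camera, against a target of 70. My pixel picks for those two readings differ by about 6 mm, but the force stop and the other marks on the pack agree with 70.
- **Squareness:** Its yaw is within about 1° of the charger face.
- **Sideways offset:** It sits about 3–4 mm to the left of the centre line, roughly at the edge of the gap's ±3 mm play. I did not correct this.
- **Everything else:** The gear, wheel, motor and both purple look-alikes had not moved in the top view.

**Forces:** The final press reached about 41 N in total at the wrist, through the fingertips only. One brief reading of about 10 N upward came during the sideways nudge; I did not find its cause.

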